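Lift the oven pan off its rack on the scraper blade

ROBOT

A 7-joint arm with a two-finger parallel gripper is mounted at the origin on a cart in front of the work surface, level with it; the furniture and walls round the work are solid. World frame = base frame: x ahead of the robot, y to its left, z up, the work surface at z = 0. Lengths are in m, angles in rad, forces in N, time in s.
With the tool pointing down it reaches from about 0.35 to 0.9 m from the base axis. Payload 19.9 kg.
Tool frame: the origin (TCP) lies midway between the tips of the shut fingers; the grasp point (between the pads) lies 19 mm behind it (arm.grasp_offset is the distance from the TCP to the grasp point, in m); z points along the fingers, y is the line along which they close (so a half turn about z gives the same grasp; the last joint's range is limited). The gripper opens to 94 mm and grips with 3 to 60 N. Pads are 16 mm wide; open, the fingers measure 119 mm over their backs; the gripper's body (75 mm by 177 mm) begins 78 mm behind the grasp point.
Start: joints at [1.206, 0.417, -0.01, 1.614, 0.005, 1.111, -0.053], TCP at [0.199, -0.592, 0.172] pointing down, gripper open.
Joint ranges: [-2.81, 2.81], [-0.39, 2.02], [-1.27, 1.25], [0.06, 2.57], [-1.19, 4.33], [0.19, 2], [-2.82, 2.82]. Speed limits (rad/s): [1.89, 1.89, 2.39, 2.39, 3.01, 3.01, 3.01].

INTERFACE

Orientations are given as a unit quaternion [w, x, y, z].
In Python, from plant import arm gives the robot as it stands. The module is installed in compiled form; this text tells all that it offers.
- The arm moves only by the tool send_rows, never from a script. Its argument "plan" is a list that holds one entry, the list of rows, each a list of 7 numbers: the shift along the tool's x, y, z in cm, then the turn, a rotation vector about the tool's x, y, z in rad, then the gripper's target within -1 to 1 (shut at 1, half-way at 0, fully open at -1). In form: [[[dx, dy, dz, wx, wy, wz, gripper], ...]]. A call has 1 to 8 rows; each row is the pose to reach, as a shift and turn from the pose commanded when the call began, along the tool's axes at that moment; what a row does not reach only later rows make up. A row lasts 1/8 s, in which the tool goes at most 62.5 mm and 10.7 degrees, less where a joint would pass 70% of its speed; a pose out of reach is approached as far as the arm can. A call with a gripper value outside its range is refused whole. The fingers move at their own pace and stop on an object; "force" is the grip in N (left out, the last holds). Time passes only in rows, so rows that repeat a pose let the fingers close. It gives the time, the measured TCP pose, the force, the opening and the grip force at its end, in the units of the state.
- arm.get_state(): the state, without advancing time (a new reading comes with each control period).
- arm.camera(name): name is "side" or "top" or "wrist"; returns the picture (384x512x3 uint8, blue, green, red); there is no depth.
- arm.calibration(name): a dict with "fx", "fy", "cx", "cy" (pixels), "R" (3x3) and "t" (3): a world point X has camera coordinates R X + t. Camera axes: x right, y down, z forward; pixel columns grow to the right and rows downward; lengths in m; the calibration is good to about 2 mm. A picture is of the moment at which its call begins: read the wrist's pose just before it. calibration takes no time and is no camera call; for the wrist camera it gives the pose at the moment of the call.
- arm.hand_in(): hands the job in; it is judged then, once.
The state is a dict: "time": time; "joint_positions": joint angles; "dq": joint speeds; "joint_torque": joint torques, N m; "position": TCP position; "ee_rot": TCP orientation; "wrist_force": force on the tool from outside, world axes, zero at the start; "wrist_torque": the same for the moment, N m; "opening": finger opening in m; "grasp_force": force on a finger pad.
Only numpy, scipy, OpenCV 4.12 (cv2) and the standard library are available. Lean on these libraries where they do the work, as an engineer would, in place of code of your own. Each camera call takes 0.05 s, during which the arm holds its last target. There are 200 camera calls.

TASK

The small aluminium pan on the drying rack has just come out of the oven, so do not touch it or the ring in it with the gripper: pick up the scraper by its wooden handle, slide the blade well under the pan through the open end of the rack while the pan stays sitting there, and lift the pan on the blade with the gasket ring still lying in it. Finish while holding it there, steady and level, with the pan at least 8 cm above the rack's ledges; leave the rest of the bench as it is.

Things in the scene. Friction and masses are not known exactly. Their poses are not given: they have to be found in the camera images.
- scraper_grip (a point): Scraper (flat steel blade, wooden handle, 205 mm long, 0.07 kg) lying on the worktable: this point is in the handle, half-way up (7 mm above the table), 30 mm from the scraper's origin towards the handle end, close to the balance point. Handle: up to 30 mm wide across x, 14 mm thick, reaching from 48 mm on the blade side of this point to 72 mm on the other. Axes: +y runs from blade to handle end, z is up, x is across the blade.
- scraper_blade (a point): Point on the upper face of the same scraper's blade, in the middle of the part free to carry the pan: 92 mm from scraper_grip along the scraper's -y and 1 mm higher. The blade is 64 mm wide, 2 mm thick; its front edge is 41 mm beyond this point (-y), and the thicker handle ferrule, on which the pan should not ride, begins 44 mm behind it (+y). Blade upper face is 8 mm and lower face 6 mm above the handle's underside. Same axes as scraper_grip.
- rack_seat (a point): Drying rack of dark bent sheet steel, fixed to the table: this point is midway between its two ledges, level with their tops (35 mm above the table). The ledges run 100 mm along its y, are 92 mm apart (clear gap along x), with webs outside them down to the table and 4 mm lips above; only two flat straps 3 mm high cross the floor between. The end towards -y is open, for a blade to go in along +y; the end towards +y has small stop tabs on the ledges. z is up.
- pan_bottom (a point): Shallow open aluminium pan, 122 mm along x, 74 mm along y, 13 mm high, about 0.07 kg: this point is the centre of its underside, z up. It sits loose on the rack's ledges, bridging the gap, its axes along the rack's, so its underside starts 35 mm above the table.
- pan: The same pan as a body; origin at the centre of its underside.
- scraper: The scraper as a body; origin under the middle of its length, on the underside of the handle; axes as for scraper_grip.
- gasket: Gasket ring, 50 mm across, 9 mm high, 0.02 kg, lying flat and loose in the pan; origin at the centre of its underside.
- rack: The same rack; origin at the middle of its footprint on the table.
- spool_piece: Bystander: steel tube spool standing, 51 mm across, 90 mm high; origin under its centre.
- tri_clamp: Bystander: pipe clamp ring lying flat, 67 x 98 x 18 mm; origin under its centre.
- ball_valve: Bystander: small valve with a lever handle, 40 x 130 x 62 mm; origin under its centre.
- jar_gold: Bystander: lidded glass jar, 62 mm across, 66 mm high; origin under its centre.
Mind the look-alikes: they are no part of the job. There is more than one size of the gasket; the one meant has the size given above.

How it is judged:
By the outcome, as a careful person would: the job done as asked, in the order asked, and still so for the second after the job is handed in, while the arm keeps its last pose, push and grip.
It also fails if it takes over 48 s, if anything falls off the work surface, if the arm or the gripper's body presses on something with over 40 N, if the wrist force passes 120 N, or if a joint passes its speed limit or range.

## Working session

There is one attempt and no reset: what is moved stays moved. The work goes in short steps, Python scripts to look and compute and a tool call to move; the robot and the scene stay as the last step left them, time stands still between calls to the robot, and variables do not carry over. Pictures are saved under pics/ and viewed, at most 10 in all, crops included, and the job is handed in when it is done.

Besides the shell and the picture viewer there is one more tool, called by a JSON object that holds its "api" and its "payload". send_rows: Moves the arm, as the interface text tells. Its arguments: {"type":"object","properties":{"plan":{"type":"array","items":{"type":"array","items":{"type":"array","items":{"type":"number"}}}},"force":{"type":"number"}},"required":["plan"]}

```bash
mkdir -p pics
cat > h.py <<'E'
import numpy as np, cv2
from plant import arm
from scipy.spatial.transform import Rotation as Rn
def pix(cal,X):
    c=np.array(cal["R"])@np.array(X)+np.array(cal["t"]); return cal["fx"]*c[0]/c[2]+cal["cx"],cal["fy"]*c[1]/c[2]+cal["cy"]
def at(cal,u,v,z):
    R=np.array(cal["R"]);t=np.array(cal["t"]);o=-R.T@t
    d=R.T@np.array([(u-cal["cx"])/cal["fx"],(v-cal["cy"])/cal["fy"],1]); return o+d*(z-o[2])/d[2]
E
python3 - <<'E'
from h import *
s=arm.get_state();print(s["time"],s["position"],s["ee_rot"],s["opening"],s["wrist_force"])
a=arm.camera("top");b=arm.camera("side")
cv2.imwrite("pics/top0.png",a);cv2.imwrite("pics/side0.png",b)
cv2.imwrite("pics/top.png",cv2.resize(a,(800,600),interpolation=cv2.INTER_CUBIC));cv2.imwrite("pics/side.png",cv2.resize(b,(800,600),interpolation=cv2.INTER_CUBIC))
for n in("top","side"):
  c=arm.calibration(n);R=np.array(c["R"]);print(n,c["fx"],-R.T@np.array(c["t"]),R.round(2).tolist())
E
```

```text
0.0 [ 0.19870321 -0.59214171  0.17172324] [-5.95034213e-04  9.86925458e-01  1.61176193e-01 -1.45155038e-04] 0.09416539194483844 [-0.63638099  0.42254252 -0.594076  ]
top 475.20207452134525 [ 0.47510368 -0.06561726  1.4362333 ] [[0.02, -1.0, 0.01], [-1.0, -0.02, -0.09], [0.09, -0.01, -1.0]]
side 476.9535077657802 [ 0.43946    -1.41715488  0.87124183] [[1.0, -0.09, -0.01], [-0.06, -0.51, -0.86], [0.07, 0.85, -0.52]]
```

View pics/top.png

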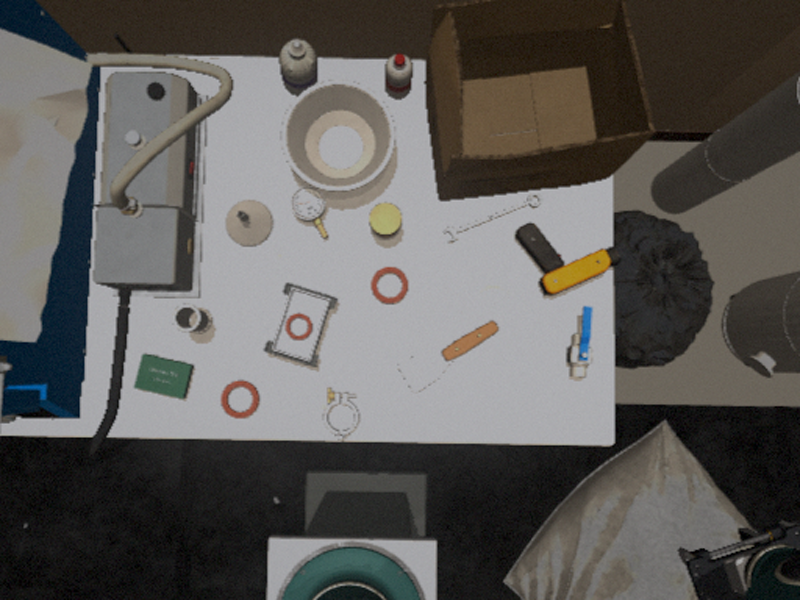

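View pics/side.png

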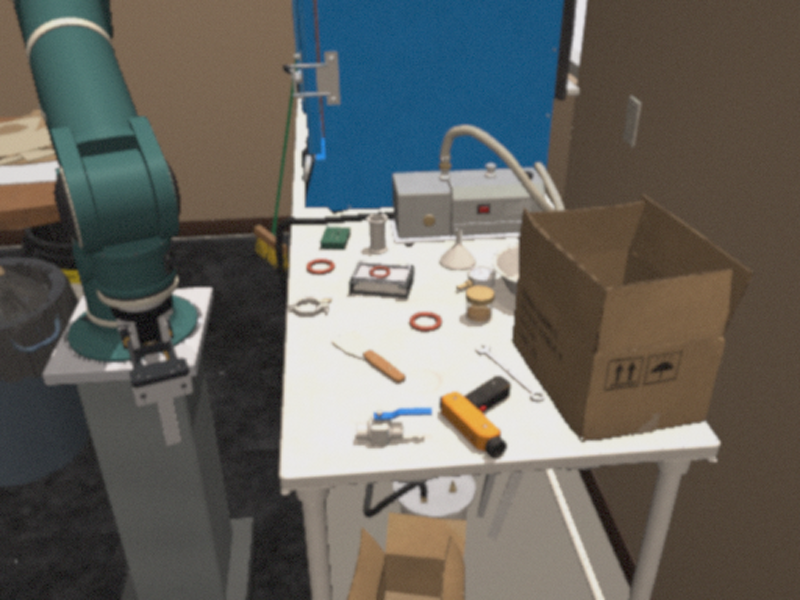

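The top view shows the scraper: wooden handle at about (470,341), blade faint at about (420,372). The rack with the pan is at (302,325). Ring candidates are in the pan at (299,327), and loose on the table at (390,286) and (240,399). The one in the pan is meant. Look-alikes for the scraper are the wrench (490,218) and the yellow/black tool (560,260), and neither has a wooden handle. Next I'll crop close on the scraper and rack.

Run:
```python
from h import *
a=np.mean([arm.camera("top").astype(float) for _ in range(4)],0).clip(0,255).astype(np.uint8)
cv2.imwrite("pics/topavg.png",a)
def crop(x0,y0,w,h,k,g):
    c=a[y0:y0+h,x0:x0+w]
    c=cv2.resize(c,None,fx=k,fy=k,interpolation=cv2.INTER_CUBIC)
    return np.clip((c.astype(float)-g[0])*255/(g[1]-g[0]),0,255).astype(np.uint8)
# rack: native x160-225,y175-240 ; scraper x245-325,y195-260
A=crop(165,175,56,64,7,(20,230));B=crop(248,198,76,58,5.2,(150,225))
A=cv2.resize(A,(392,448));B=cv2.resize(B,(395,302))
o=np.zeros((448,800,3),np.uint8);o[:,:392]=A;o[:302,400:795]=B
cv2.imwrite("pics/crop.png",o)
```

```text
(no output)
```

View pics/crop.png

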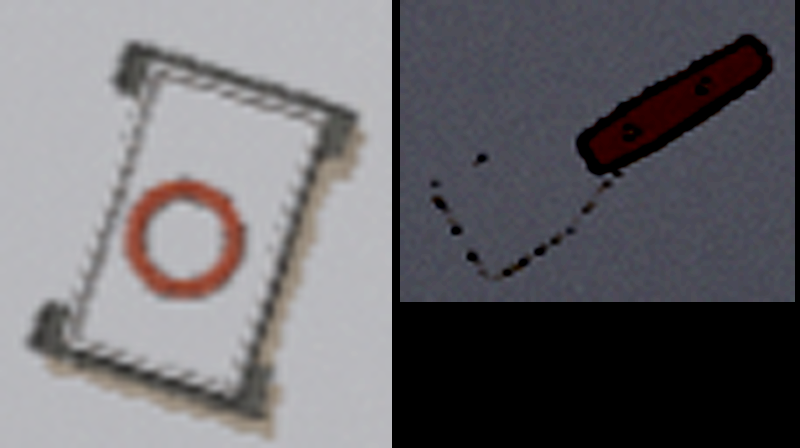

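The crop shows the handle running from about (587,155) to (766,48) and the blade's front edge from (435,183) to (490,275). The rack's ledges run top and bottom, with the pan between them holding the 50 mm ring centred at (185,240). I can't tell yet which end is open.

Run:
```python
from h import *
c=arm.calibration("top")
A=lambda u,v,z:at(c,165+u/7-.43,175+v/7-.43,z)
B=lambda u,v,z:at(c,248+(u-400)/5.197-.4,198+v/5.207-.4,z)
he=B(767,48,.007);hb=B(587,155,.010);f1=B(435,183,.007);f2=B(490,275,.007)
print("handle",he,hb,np.linalg.norm(he-hb)); fm=(f1+f2)/2
print("front",f1,f2,np.linalg.norm(f1-f2),"len",np.linalg.norm(he-fm))
d=(he-fm)/np.linalg.norm(he-fm);print("yaw +y",np.degrees(np.arctan2(d[1],d[0])),"grip",fm+d*.133,he-d*.072)
# handle by colour
im=cv2.imread("pics/topavg.png");hsv=cv2.cvtColor(im,cv2.COLOR_BGR2HSV)
m=((hsv[...,1]>60)&((hsv[...,0]<20))).astype(np.uint8);m[:200]=0;m[245:]=0;m[:,:275]=0;m[:,325:]=0
p=np.argwhere(m)[:,::-1].astype(np.float32);r=cv2.minAreaRect(p);print(r)
b=cv2.boxPoints(r);w=np.array([at(c,*q,.01) for q in b]);print(w.round(4))
rk=[A(*q,.039) for q in((125,45),(355,112),(35,340),(262,412))];print("rack",np.array(rk).round(4))
pn=[A(*q,.048) for q in((157,82),(325,130),(75,338),(243,395))];print("pan",np.array(pn).round(4),np.mean(pn,0))
print("ring",A(185,240,.045),"rackc",np.mean(rk,0),[np.linalg.norm(rk[i]-rk[j]) for i,j in((0,1),(0,2),(2,3))],[np.linalg.norm(pn[i]-pn[j]) for i,j in((0,1),(0,2),(2,3))])
for p,q in((1,0),(3,2)):
  d=rk[p]-rk[q];print("rack axis yaw",np.degrees(np.arctan2(d[1],d[0])))
d=pn[0]-pn[2];print("pan long yaw",np.degrees(np.arctan2(d[1],d[0])))
d=rk[0]-rk[2];print("rack cross yaw",np.degrees(np.arctan2(d[1],d[0])))
s=arm.get_state();R=Rn.from_quat(np.array(s["ee_rot"])[[1,2,3,0]]).as_matrix();print(R.round(3))
w=arm.calibration("wrist");Rw=np.array(w["R"]);o=-Rw.T@np.array(w["t"]);print("wrist cam in tool",R.T@(o-s["position"]),(R.T@Rw.T).round(2).tolist(),w["fx"])
```

```text
handle [ 0.56216118 -0.27226889  0.007     ] [ 0.49849789 -0.16831282  0.01      ] 0.12193801247857396
front [ 0.48094427 -0.0810128   0.007     ] [ 0.42887818 -0.11353084  0.007     ] 0.061386482993340256 len 0.20524748256383143
yaw +y -58.497236014038585 grip [ 0.524409   -0.21066961  0.007     ] [ 0.52453832 -0.21088062  0.007     ]
((300.5882263183594, 217.64706420898438), (9.260923385620117, 39.10167694091797), 59.03623962402344)
[[ 0.5092 -0.1618  0.01  ]
 [ 0.5715 -0.262   0.01  ]
 [ 0.5478 -0.2765  0.01  ]
 [ 0.4858 -0.1763  0.01  ]]
rack [[0.6295 0.1344 0.039 ]
 [0.6028 0.0367 0.039 ]
 [0.5046 0.1683 0.039 ]
 [0.4762 0.0725 0.039 ]]
pan [[0.6131 0.1192 0.048 ]
 [0.5942 0.0484 0.048 ]
 [0.5055 0.1502 0.048 ]
 [0.4831 0.0797 0.048 ]] [0.54898573 0.09936256 0.048     ]
ring [0.54726885 0.10597832 0.045     ] rackc [0.55326812 0.10295063 0.039     ] [np.float64(0.10126373080394296), np.float64(0.12943879927859264), np.float64(0.09988947273340132)] [np.float64(0.07332091794925868), np.float64(0.11200802662364528), np.float64(0.07396342395276122)]
rack axis yaw -105.25774849042224
rack axis yaw -106.51453527993239
pan long yaw -16.040268108259962
rack cross yaw -15.183494485212274
[[ 0.948  0.318 -0.   ]
 [ 0.318 -0.948  0.   ]
 [-0.    -0.    -1.   ]]
wrist cam in tool [ 0.0762599   0.00080288 -0.21258199] [[-0.0, -0.97, -0.26], [1.0, -0.0, -0.0], [0.0, -0.26, 0.97]] 331.9186480723825
```

The scraper measures 205 mm long with a 61 mm front edge, and the ledges are 100 mm, so the sizes fit. I'll move to a view point over the rack to find the open end.

{"api": "send_rows", "payload": {"plan": [[[6,-5.4,-2,0,0,-0.12,-1],[12,-10.9,-4,0,0,-0.24,-1],[17,-15.5,-6,0,0,-0.36,-1],[22,-20,-7.8,0,0,-0.48,-1],[27,-24.5,-7.8,0,0,-0.6,-1],[32,-29,-7.8,0,0,-0.72,-1],[37,-33.6,-7.8,0,0,-0.84,-1],[42,-38,-7.8,0,0,-0.97,-1]]]}}

```text
time: 1.3
position: [0.4397, -0.1621, 0.2497]
ee_rot: [0.0, 0.797, 0.604, 0.0]
wrist_force: [1.4, -0.8, 0.2]
opening: 0.0943
grasp_force: 0.0
```

```bash
cat >> h.py <<'E'
def rel(p,yaw):
    s=arm.get_state();R=Rn.from_quat(np.array(s["ee_rot"])[[1,2,3,0]]).as_matrix()
    y=np.radians(yaw);T=np.array([[np.cos(y),np.sin(y),0],[np.sin(y),-np.cos(y),0],[0,0,-1]])
    print("t",round(s["time"],2),"pos",s["position"].round(4),"yaw",np.degrees(np.arctan2(R[1,0],R[0,0])).round(2),"q",s["joint_positions"].round(2),"F",s["wrist_force"].round(1),"op",round(s["opening"],4))
    print("rel cm",(R.T@(np.array(p)-s["position"])*100).round(2),"rv",Rn.from_matrix(R.T@T).as_rotvec().round(4))
E
python3 -c "
from h import *
rel([.53,0,.25],74)"
```

```text
t 1.3 pos [ 0.4397 -0.1621  0.2497] yaw 74.35 q [ 0.72  0.08 -0.46  1.87  0.04  1.19 -0.02] F [ 1.4 -0.8  0.2] op 0.0943
rel cm [18.05  4.32 -0.04] rv [0.0008 0.0004 0.0061]
```

{"api": "send_rows", "payload": {"plan": [[[5,1.2,0,0,0,0,-1],[10,2.4,0,0,0,0,-1],[15,3.6,0,0,0,0,-1],[18,4.3,0,0,0,0,-1],[18,4.3,0,0,0,0,-1]]]}}

```text
time: 1.92
position: [0.5301, -0.0003, 0.249]
ee_rot: [-0.0, 0.797, 0.604, 0.0]
wrist_force: [0.1, -0.2, -0.8]
opening: 0.0943
grasp_force: 0.0
```

```bash
python3 -c "
from h import *
w=arm.calibration('wrist');a=arm.camera('wrist')
cv2.imwrite('pics/w1raw.png',a);cv2.imwrite('pics/w1.png',cv2.resize(a,(800,600),interpolation=cv2.INTER_CUBIC))
np.save('w1.npy',w)
rel([.5245,-.2108,.12],121.5)"
```

```text
t 1.98 pos [ 0.5296 -0.002   0.249 ] yaw 74.21 q [ 0.46  0.22 -0.6   1.74  0.13  1.22 -0.45] F [-0.1 -0.6  0.1] op 0.0942
rel cm [-20.24   5.2   12.89] rv [-5.000e-04 -4.000e-04 -8.253e-01]
```

View pics/w1.png

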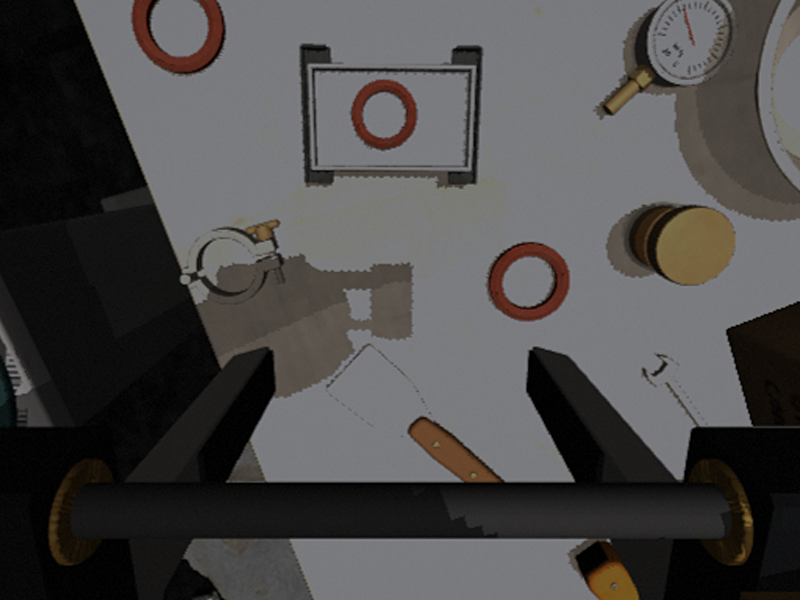

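The wrist view shows the rack's ledge bars at (315,115) and (467,115), with the pan and ring between them at (390,118). The scraper blade's tip is at (370,345) and the handle is at (450,450). The far ends, at (315,50) and (467,50), look like the tabs; I'll enlarge to confirm.

```bash
python3 -c "
from h import *
a=cv2.imread('pics/w1raw.png')[22:126,184:318]
a=np.clip(cv2.resize(a,(792,592),interpolation=cv2.INTER_CUBIC).astype(float)*1.6,0,255).astype(np.uint8)
cv2.imwrite('pics/w1c.png',a)"
```

```text
(no output)
```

View pics/w1c.png

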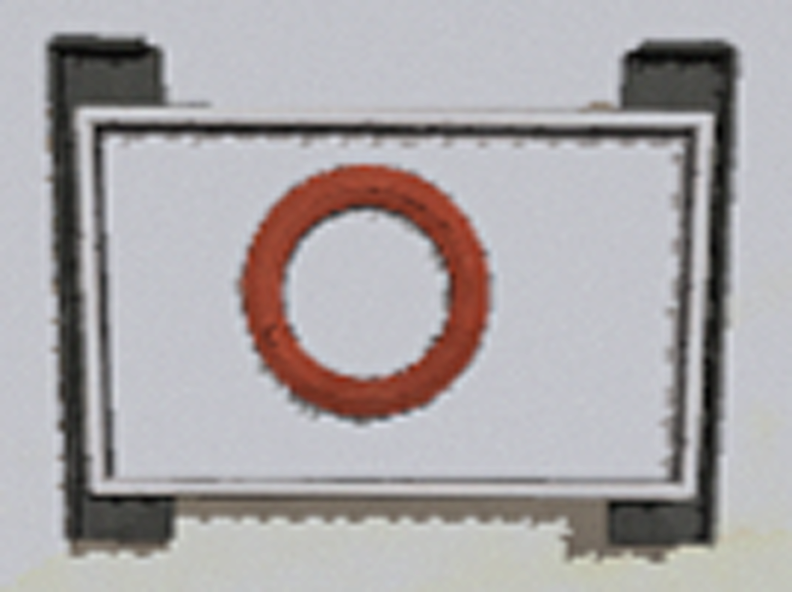

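{"api": "send_rows", "payload": {"plan": [[[-3.5,1,2,0,0,-0.14,-1],[-7,2,4,0,0,-0.28,-1],[-11,3,6,0,0,-0.42,-1],[-14,4,8,0,0,-0.56,-1],[-17.5,4.8,10,0,0,-0.7,-1],[-20.2,5.2,12,0,0,-0.825,-1],[-20.2,5.2,12.9,0,0,-0.825,-1],[-20.2,5.2,12.9,0,0,-0.825,-1]]]}}

```text
time: 2.98
position: [0.5238, -0.2111, 0.12]
ee_rot: [-0.0, 0.49, 0.872, -0.0]
wrist_force: [0.4, 1.2, 0.6]
opening: 0.0936
grasp_force: 0.0
```

The crop shows upright stop tabs at the far ends, (100,42) and (685,47). The near end is plain, so the blade enters from the -y world side. The pan rim runs from (75,110) to (700,497), with the ring at (367,290).

Run:
```python
from h import *
w=np.load('w1.npy',allow_pickle=True).item()
A=lambda u,v,z:at(w,184+u/5.91-.42,22+v/5.692-.42,z)
pn=[A(*q,.048) for q in((77,110),(714,112),(92,495),(698,495))]
rk=[A(*q,.039) for q in((48,38),(738,43),(67,543),(713,543))]
for n,P in(("pan",pn),("rack",rk)):
  P=np.array(P);d=P[0]+P[1]-P[2]-P[3];e=P[1]-P[0]+P[3]-P[2]
  print(n,P.mean(0),np.linalg.norm(d)/2,np.linalg.norm(e)/2,np.degrees(np.arctan2(d[1],d[0])),np.degrees(np.arctan2(e[1],e[0]))+90)
print("ring",A(367,290,.045))
a=arm.camera("wrist");cv2.imwrite("pics/w2.png",cv2.resize(a,(800,600)))
rel([.5245,-.2108,.003],121.5)
```

```text
pan [0.55228832 0.10257748 0.048     ] 0.07532712062572078 0.12401784607265794 73.97571533764388 74.21966175823228
rack [0.55200328 0.10496227 0.039     ] 0.10047172222589212 0.13599607291463678 73.6682602360057 74.10831826069165
ring [0.54781346 0.10770737 0.045     ]
t 3.02 pos [ 0.5243 -0.2107  0.1206] yaw 121.35 q [ 0.8   0.43 -0.59  1.8   0.28  1.    0.64] F [-0.   0.4  0.1] op 0.0943
rel cm [-2.000e-02  1.000e-02  1.176e+01] rv [ 0.     -0.     -0.0027]
```

View pics/w2.png

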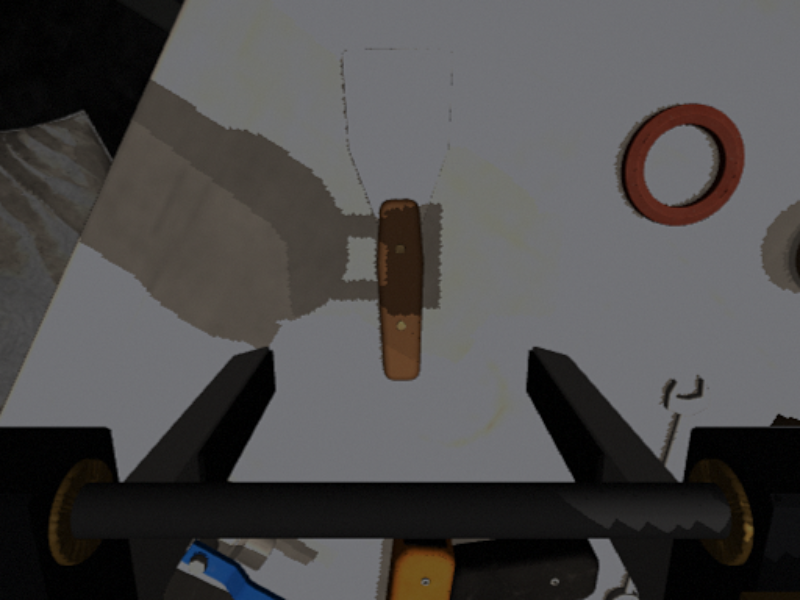

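The handle runs straight up the image at u=400, from v=200 to 380. It is centred between the fingers and the blade points ahead. I'll descend and grip.

{"api": "send_rows", "payload": {"plan": [[[0,0,4,0,0,0,-1],[0,0,8,0,0,0,-1],[0,0,10.5,0,0,0,-1],[0,0,11.6,0,0,0,-1],[0,0,11.6,0,0,0,-1]]], "force": 30}}

```text
time: 3.65
position: [0.5247, -0.2107, 0.0047]
ee_rot: [0.0, 0.489, 0.872, 0.0]
wrist_force: [0.1, -0.1, 0.0]
opening: 0.0941
grasp_force: 0.0
```

{"api": "send_rows", "payload": {"plan": [[[0,0,0,0,0,0,0.0],[0,0,0,0,0,0,0.2],[0,0,0,0,0,0,0.4],[0,0,0,0,0,0,1],[0,0,0,0,0,0,1],[0,0,0,0,0,0,1],[0,0,0,0,0,0,1]]], "force": 55}}

```text
time: 4.53
position: [0.5244, -0.211, 0.0042]
ee_rot: [-0.0, 0.489, 0.872, 0.0]
wrist_force: [0.1, 0.1, 0.1]
opening: 0.0273
grasp_force: 0.0
```

{"api": "send_rows", "payload": {"plan": [[[0,0,0,0,0,0,1],[0,0,0,0,0,0,1],[0,0,0,0,0,0,1],[0,0,0,0,0,0,1]]], "force": 55}}

```text
time: 5.03
position: [0.5244, -0.211, 0.0042]
ee_rot: [-0.0, 0.489, 0.872, 0.0]
wrist_force: [0.4, 0.5, -0.2]
opening: 0.0004
grasp_force: 0.0
```

The fingers shut on nothing. I'll open them and look.

Run:
```python
from h import *
a=arm.camera("wrist");b=arm.camera("side")
o=np.zeros((384,800,3),np.uint8);o[:,:400]=cv2.resize(a,(400,300),interpolation=cv2.INTER_AREA).__class__ and np.vstack([cv2.resize(a,(400,300)),np.zeros((84,400,3),np.uint8)])
p=arm.calibration("side");u,v=map(int,pix(p,arm.get_state()["position"]));print(u,v)
c=b[v-50:v+46,u-50:u+50];o[:,400:]=cv2.resize(c,(400,384),interpolation=cv2.INTER_CUBIC)
cv2.imwrite("pics/g.png",o)
rel([.5245,-.2108,.003],121.5)
```

```text
244 233
t 5.12 pos [ 0.5244 -0.211   0.0042] yaw 121.4 q [ 0.73  0.59 -0.52  1.87  0.4   0.79  0.55] F [-0.4 -0.5  0.4] op 0.0005
rel cm [0.01 0.02 0.12] rv [-0.0001 -0.0001 -0.0017]
```

View pics/g.png

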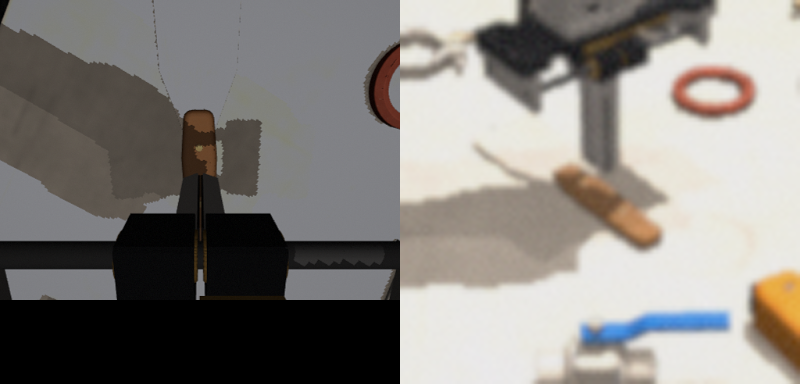

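The side view shows the fingertips at about (600,168), but the TCP projects to (600,200). The wrist view shows the tips shut above the handle. The tips seem to sit about 30 mm short of the reported TCP, so I'll open and measure that.

{"api": "send_rows", "payload": {"plan": [[[0,0,0,0,0,0,-1],[0,0,0,0,0,0,-1],[0,0,0,0,0,0,-1],[0,0,0,0,0,0,-1],[0,0,0,0,0,0,-1],[0,0,0,0,0,0,-1],[0,0,0,0,0,0,-1],[0,0,0,0,0,0,-1]]]}}

```text
time: 6.12
position: [0.5244, -0.211, 0.0042]
ee_rot: [-0.0, 0.489, 0.872, 0.0]
wrist_force: [0.2, 0.7, -0.4]
opening: 0.0771
grasp_force: 0.0
```

Run:
```python
from h import *
print("off",arm.grasp_offset)
s=arm.get_state();R=Rn.from_quat(np.array(s["ee_rot"])[[1,2,3,0]]).as_matrix();P=s["position"]
w=arm.calibration("wrist");a=arm.camera("wrist");p=arm.calibration("side");b=arm.camera("side")
print("op",s["opening"],P)
u,v=map(int,pix(p,P));c=cv2.resize(b[v-40:v+30,u-35:u+35],(400,400),interpolation=cv2.INTER_CUBIC)
d=cv2.resize(a[190:290,150:250],(400,400),interpolation=cv2.INTER_CUBIC)
print("side origin",u-35,v-40,"scale",400/70)
cv2.imwrite("pics/g2.png",np.hstack([np.clip(d.astype(float)*1.8,0,255).astype(np.uint8),c]))
for h in(0,.01,.02,.03,.04):
  for y in(.047,-.047):
    X=lambda dx:P+R@np.array([dx,y,-h])
    q=[pix(w,X(dx)) for dx in(.008,-.008)];r=pix(p,X(0))
    print(h,y,[((e-150)*4,(f-190)*4) for e,f in q] if y>-1 else "", "side",((r[0]-u+35)*5.71+400,(r[1]-v+40)*5.71))
```

```text
off 0.0188
op 0.07712838759595739 [ 0.52440591 -0.21103155  0.00422115]
side origin 209 193 scale 5.714285714285714
0 0.047 [(np.float64(704.4008742553392), np.float64(60.718792998949084)), (np.float64(699.2748810424127), np.float64(150.10841625729392))] side (np.float64(669.592649858059), np.float64(200.34398699773948))
0 -0.047 [(np.float64(143.99216189665003), np.float64(60.73725825984934)), (np.float64(149.16509171672465), np.float64(150.104805355209))] side (np.float64(530.1357305152326), np.float64(261.9835538867868))
0.01 0.047 [(np.float64(717.0549836277437), np.float64(79.4808414827578)), (np.float64(711.4582052650096), np.float64(172.48394593429816))] side (np.float64(669.5166322356051), np.float64(185.45747071346315))
0.01 -0.047 [(np.float64(131.2500349946564), np.float64(79.49528506697652)), (np.float64(136.8974055736204), np.float64(172.47449169278707))] side (np.float64(529.5625908474042), np.float64(246.82643807934582))
0.02 0.047 [(np.float64(730.9105995516843), np.float64(100.02434478966961)), (np.float64(724.7750949657038), np.float64(196.94134813907954))] side (np
[... 411 characters left out ...]
))] side (np.float64(669.3630199220945), np.float64(155.37560110590536))
0.03 -0.047 [(np.float64(101.9563717555061), np.float64(122.61927249429914)), (np.float64(108.77171792889476), np.float64(223.7606758437263))] side (np.float64(528.4040275521704), np.float64(216.18734778109675))
0.04 0.047 [(np.float64(762.982660174102), np.float64(147.5770834822638)), (np.float64(755.5073076784672), np.float64(253.3832128576629))] side (np.float64(669.2854142871946), np.float64(140.17810465179946))
0.04 -0.047 [(np.float64(85.00530538979774), np.float64(147.57339198651675)), (np.float64(92.545503421141), np.float64(253.348596886908))] side (np.float64(527.8185158504721), np.float64(200.70304409840728))
```

View pics/g2.png

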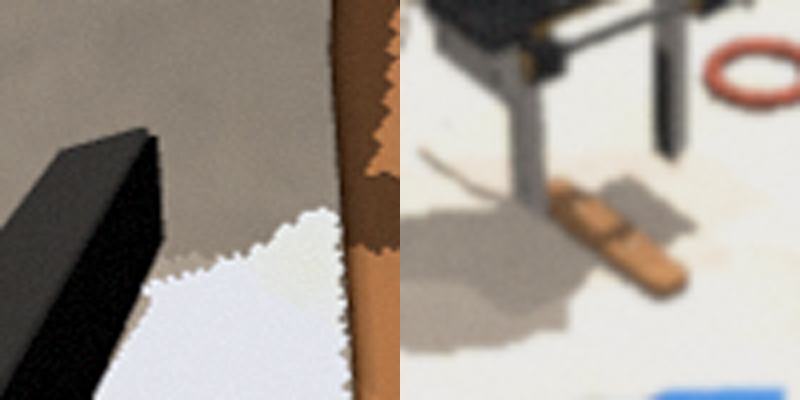

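With the opening at 77 mm, the wrist view puts the tip corners at (155,130) and (162,238), and the side view puts the tips at (672,158) and (530,205). Both agree that the tips end about 33 mm behind the reported TCP. I'll go down in small steps and watch the force.

{"api": "send_rows", "payload": {"plan": [[[0,0,0,0,0,0,-1],[0,0,0.8,0,0,0,-1],[0,0,1.6,0,0,0,-1],[0,0,2.0,0,0,0,-1],[0,0,2.4,0,0,0,-1],[0,0,2.4,0,0,0,-1]]]}}

```text
time: 6.98
position: [0.5243, -0.2109, -0.0201]
ee_rot: [-0.0, 0.489, 0.872, 0.0]
wrist_force: [0.7, -0.0, -0.5]
opening: 0.0943
grasp_force: 0.0
```

{"api": "send_rows", "payload": {"plan": [[[0,0,0.3,0,0,0,-1],[0,0,0.6,0,0,0,-1],[0,0,0.6,0,0,0,-1]]]}}

```text
time: 7.35
position: [0.5242, -0.211, -0.026]
ee_rot: [-0.0, 0.489, 0.872, -0.0]
wrist_force: [-0.8, 0.0, 0.4]
opening: 0.0938
grasp_force: 0.0
```

{"api": "send_rows", "payload": {"plan": [[[0,0,0.1,0,0,0,-1],[0,0,0.2,0,0,0,-1],[0,0,0.2,0,0,0,-1]]]}}

```text
time: 7.72
position: [0.5243, -0.211, -0.0278]
ee_rot: [-0.0, 0.489, 0.872, -0.0]
wrist_force: [-0.6, 0.0, -0.3]
opening: 0.0937
grasp_force: 0.0
```

Run:
```python
from h import *
s=arm.get_state();R=Rn.from_quat(np.array(s["ee_rot"])[[1,2,3,0]]).as_matrix();P=s["position"]
print(P,s["wrist_force"],s["wrist_torque"])
p=arm.calibration("side");b=arm.camera("side")
cv2.imwrite("pics/side_d.png",b)
```

```text
[ 0.52433464 -0.21103169 -0.02781234] [-0.5572594   0.02341383 -0.3256439 ] [-0.01693816 -0.1341142  -0.00041988]
```

{"api": "send_rows", "payload": {"plan": [[[0,0,0,0,0,0,1],[0,0,0,0,0,0,1],[0,0,0,0,0,0,1],[0,0,0,0,0,0,1],[0,0,0,0,0,0,1],[0,0,0,0,0,0,1],[0,0,0,0,0,0,1],[0,0,0,0,0,0,1]]], "force": 55}}

```text
time: 8.78
position: [0.5243, -0.2111, -0.0278]
ee_rot: [-0.0, 0.489, 0.872, -0.0]
wrist_force: [-0.4, 0.6, 0.6]
opening: 0.0272
grasp_force: 54.9
```

The handle is gripped at 27 mm and 55 N. I'll lift, turn, and move to the point in front of the rack's open end.

{"api": "send_rows", "payload": {"plan": [[[0,0,-1,0,0,0,1],[0,0,-3,0,0,0,1],[0,0,-5.5,0,0,0,1],[0,0,-8,0,0,0,1],[0,0,-8,0,0,0,1]]]}}

```text
time: 9.4
position: [0.5257, -0.2116, 0.055]
ee_rot: [0.002, 0.489, 0.872, 0.0]
wrist_force: [0.7, 0.8, -0.8]
opening: 0.0275
grasp_force: 54.9
```

```bash
python3 -c "
from h import *
rel([.4942,-.0984,.052],74)"
```

```text
t 9.4 pos [ 0.5257 -0.2116  0.055 ] yaw 121.4 q [ 0.77  0.51 -0.56  1.85  0.35  0.87  0.59] F [ 0.7  0.8 -0.8] op 0.0275
rel cm [11.3   3.2   0.27] rv [0.0033 0.0023 0.8272]
```

{"api": "send_rows", "payload": {"plan": [[[1.5,0.4,0,0,0,0.12,1],[3,0.9,0,0,0,0.24,1],[5,1.4,0,0,0,0.36,1],[7,2,0,0,0,0.48,1],[9,2.6,0,0,0,0.6,1],[11.3,3.2,0,0,0,0.72,1],[11.3,3.2,0.2,0,0,0.827,1],[11.3,3.2,0.2,0,0,0.827,1]]]}}

```text
time: 10.4
position: [0.4926, -0.0977, 0.0502]
ee_rot: [-0.0, 0.798, 0.602, -0.0]
wrist_force: [0.1, 0.5, -0.6]
opening: 0.0275
grasp_force: 54.9
```

Run:
```python
from h import *
rel([.4942,-.0984,.052],74)
w=arm.calibration("wrist");np.save('w3.npy',w)
a=arm.camera("wrist");b=arm.camera("side");cv2.imwrite("pics/w3raw.png",a);cv2.imwrite("pics/s3raw.png",b)
p=arm.calibration("side");u,v=map(int,pix(p,[.52,.02,.05]))
A=np.clip(cv2.resize(a[0:240,130:380],(500,480),interpolation=cv2.INTER_CUBIC).astype(float)*1.5,0,255).astype(np.uint8)
B=cv2.resize(b[v-48:v+48,u-30:u+30],(300,480),interpolation=cv2.INTER_CUBIC);print(u-30,v-48)
cv2.imwrite("pics/ins.png",np.hstack([A,B]))
```

```text
t 10.4 pos [ 0.4926 -0.0977  0.0502] yaw 74.08 q [ 0.48  0.39 -0.41  2.01  0.22  0.78 -0.34] F [ 0.1  0.5 -0.6] op 0.0275
rel cm [-0.02  0.17 -0.18] rv [-0.0003  0.0002  0.0013]
207 136
```

View pics/ins.png

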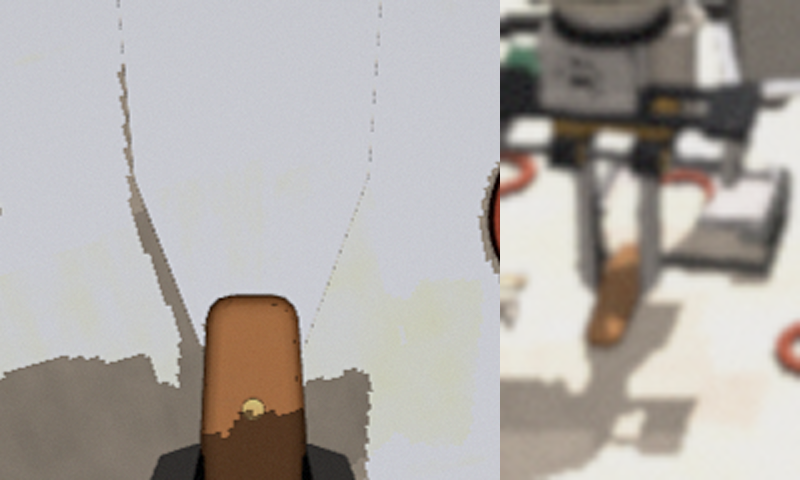

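The scraper sits straight in the grip: handle front at (253,297), blade edges symmetric about u≈250. The rack in the side crop is at (735,230). I'll descend so the blade is mid-gap (upper face about 20 mm), then slide in.

{"api": "send_rows", "payload": {"plan": [[[0,0.1,1.5,0,0,0,1],[0,0.2,3,0,0,0,1],[0,0.2,4.5,0,0,0,1],[0,0.2,6,0,0,0,1],[0,0.2,6.6,0,0,0,1],[0,0.2,6.6,0,0,0,1]]]}}

```text
time: 11.25
position: [0.4946, -0.0983, -0.0161]
ee_rot: [-0.0, 0.798, 0.602, -0.0]
wrist_force: [-0.6, -0.2, -0.2]
opening: 0.0276
grasp_force: 54.9
```

Run:
```python
from h import *
rel([.5261,.0131,-.0158],74)
a=arm.camera("wrist");b=arm.camera("side");cv2.imwrite("pics/w4raw.png",a);cv2.imwrite("pics/s4raw.png",b)
# blade edges: local contrast columns per row
g=cv2.GaussianBlur(cv2.cvtColor(a,cv2.COLOR_BGR2GRAY).astype(float),(3,3),0)
for v in range(0,90,10):
    r=g[v:v+8].min(0); d=cv2.blur(r[None],(15,1))[0]-r
    i=np.argsort(d[150:256])[-1]+150;j=np.argsort(d[256:370])[-1]+256
    print(v,i,round(d[i],1),j,round(d[j],1))
```

```text
t 11.25 pos [ 0.4946 -0.0983 -0.0161] yaw 74.03 q [ 0.44  0.51 -0.37  2.03  0.29  0.65 -0.4 ] F [-0.6 -0.2 -0.2] op 0.0276
rel cm [11.58 -0.04 -0.03] rv [-0.0007 -0.0001  0.0005]
0 188 34.8 320 11.4
10 189 28.1 319 7.5
20 190 27.5 319 7.5
30 191 36.2 318 11.5
40 192 14.8 317 11.7
50 193 30.8 317 11.5
60 194 17.1 316 9.3
70 194 36.0 315 8.7
80 195 20.7 314 8.3
```

Run:
```python
from h import *
w=arm.calibration("wrist");f=w["fx"]
def run(a,Lexp,rows,c0,c1):
    g=cv2.cvtColor(a,cv2.COLOR_BGR2GRAY).astype(float)
    for v in rows:
        r=g[v:v+8].min(0); d=cv2.blur(r[None],(15,1))[0]-r
        i=np.argmax(d[c0:256])+c0;j=np.argmax(d[256:c1])+256
        k=(v+4-w["cy"])/w["fy"]; X=-(.26-.0+k*.966)/(0.966-.26*k)  # X/L
        z=-.26*X+.966
        print(v,i,j,"X/L %.3f"%X,"x %.3f"%(.076+X*Lexp),"width mm %.1f"%((j-i)*z*Lexp/f*1000))
a=cv2.resize(cv2.imread("pics/w2.png"),(512,384),interpolation=cv2.INTER_AREA)
run(a,.325,range(30,100,10),200,310)
run(cv2.imread("pics/w4raw.png"),.1768,range(0,90,10),150,370)
```

```text
30 221 289 X/L 0.182 x 0.135 width mm 61.2
40 218 289 X/L 0.156 x 0.127 width mm 64.3
50 219 289 X/L 0.130 x 0.118 width mm 63.9
60 219 287 X/L 0.104 x 0.110 width mm 62.5
70 220 288 X/L 0.077 x 0.101 width mm 63.0
80 221 291 X/L 0.050 x 0.092 width mm 65.3
90 222 287 X/L 0.022 x 0.083 width mm 61.1
0 188 320 X/L 0.256 x 0.121 width mm 63.2
10 189 319 X/L 0.232 x 0.117 width mm 62.7
20 190 319 X/L 0.207 x 0.113 width mm 62.7
30 191 318 X/L 0.182 x 0.108 width mm 62.2
40 193 317 X/L 0.156 x 0.104 width mm 61.1
50 193 317 X/L 0.130 x 0.099 width mm 61.6
60 194 316 X/L 0.104 x 0.094 width mm 61.0
70 194 315 X/L 0.077 x 0.090 width mm 61.0
80 195 314 X/L 0.050 x 0.085 width mm 60.4
```

The blade looks level: its width profile matches the one measured flat on the table. Sliding in.

{"api": "send_rows", "payload": {"plan": [[[1,0,0,0,0,0,1],[2.2,0,0,0,0,0,1],[3.4,0,0,0,0,0,1],[4.6,0,0,0,0,0,1],[5.5,0,0,0,0,0,1],[6,0,0,0,0,0,1]]]}}

```text
time: 12.1
position: [0.5114, -0.0401, -0.0158]
ee_rot: [-0.0, 0.798, 0.602, 0.0]
wrist_force: [-0.2, 0.1, -0.7]
opening: 0.0274
grasp_force: 54.9
```

{"api": "send_rows", "payload": {"plan": [[[1,0,0,0,0,0,1],[2.2,0,0,0,0,0,1],[3.4,0,0,0,0,0,1],[4.6,0,0,0,0,0,1],[5.5,0,0,0,0,0,1],[5.5,0,0,0,0,0,1]]]}}

```text
time: 12.85
position: [0.5266, 0.0129, -0.0158]
ee_rot: [-0.0, 0.798, 0.602, 0.0]
wrist_force: [-0.1, -0.5, -0.5]
opening: 0.0271
grasp_force: 54.9
```

Run:
```python
from h import *
rel([.5261,.0131,-.0158],74)
a=arm.camera("wrist");cv2.imwrite("pics/w5raw.png",a);np.save('w5.npy',arm.calibration("wrist"))
b=arm.camera("side");u,v=map(int,pix(arm.calibration("side"),[.55,.08,.04]))
A=np.clip(cv2.resize(a[0:240,130:380],(500,480),interpolation=cv2.INTER_CUBIC).astype(float)*1.5,0,255).astype(np.uint8)
B=cv2.resize(b[v-48:v+48,u-30:u+30],(300,480),interpolation=cv2.INTER_CUBIC)
cv2.imwrite("pics/in5.png",np.hstack([A,B]))
```

```text
t 12.85 pos [ 0.5266  0.0129 -0.0158] yaw 74.07 q [ 0.22  0.54 -0.37  1.98  0.3   0.68 -0.62] F [-0.1 -0.5 -0.5] op 0.0271
rel cm [ 0.01 -0.05  0.  ] rv [-0.     -0.0002  0.0013]
```

View pics/in5.png

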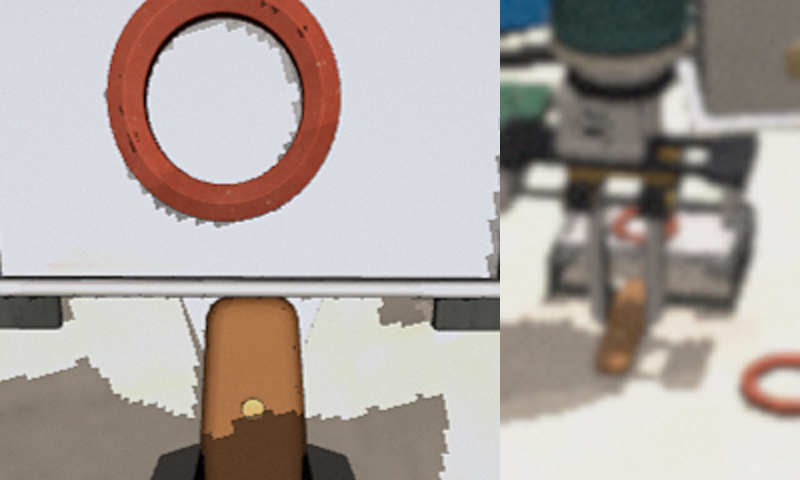

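The pan's near rim is at v=297, about 8 mm ahead of the ferrule at (253,298). The pan hasn't moved and the ring is lying in it. The blade is centred between the ledge ends at (30,312) and (465,312). I'll lift slowly.

{"api": "send_rows", "payload": {"plan": [[[0,0,-0.4,0,0,0,1],[0,0,-0.8,0,0,0,1],[0,0,-1.1,0,0,0,1],[0,0,-1.35,0,0,0,1],[0,0,-1.6,0,0,0,1],[0,0,-1.85,0,0,0,1],[0,0,-2.1,0,0,0,1],[0,0,-2.3,0,0,0,1]]], "force": 60}}

```text
time: 13.95
position: [0.5264, 0.0121, 0.0074]
ee_rot: [-0.0, 0.799, 0.602, -0.0]
wrist_force: [-0.5, -0.2, -1.8]
opening: 0.0273
grasp_force: 57.9
```

Run:
```python
from h import *
rel([.5266,.0129,.094],74)
print(arm.get_state()["wrist_torque"])
a=arm.camera("wrist");cv2.imwrite("pics/w6raw.png",a)
# ring & rim relative: red mask centroid before/after, rim dark line row
for n in("w5raw","w6raw"):
  h=cv2.cvtColor(cv2.imread(f"pics/{n}.png"),cv2.COLOR_BGR2HSV);m=(h[...,1]>110)&((h[...,0]<8)|(h[...,0]>172));m[125:]=0
  q=np.argwhere(m);g=cv2.imread(f"pics/{n}.png",0).astype(float)
  print(n,q.min(0),q.max(0),"rim dark row L/R",[int(np.argmin(g[110:160,c:c+12].mean(1)))+110 for c in(160,190,214,290,310,340)])
```

```text
t 13.95 pos [0.5264 0.0121 0.0074] yaw 74.02 q [ 0.24  0.5  -0.39  1.97  0.28  0.72 -0.6 ] F [-0.5 -0.2 -1.8] op 0.0273
rel cm [ 0.09 -0.01 -8.66] rv [-0.0001 -0.      0.0003]
[-0.15856792 -0.03471821  0.00325709]
w5raw [  0 184] [110 299] rim dark row L/R [138, 138, 139, 139, 139, 139]
w6raw [  0 191] [107 293] rim dark row L/R [141, 133, 133, 133, 133, 142]
```

The load is taken: about 1.7 N down. Ring size hints at some droop, so I'll measure the pan's tilt from the rim and ring in pixels.

```bash
cat >> h.py <<'E'
from scipy.optimize import least_squares
def ringfit(a,w,s):
    """ring pose in tool frame from its outer contour: centre x,y,h and tilt about tool y"""
    h=cv2.cvtColor(a,cv2.COLOR_BGR2HSV);m=((h[...,1]>110)&((h[...,0]<8)|(h[...,0]>172))).astype(np.uint8);m[125:]=0
    n,l,st,_=cv2.connectedComponentsWithStats(m);m=(l==1+np.argmax(st[1:,4])).astype(np.uint8)
    c=max(cv2.findContours(m,cv2.RETR_EXTERNAL,cv2.CHAIN_APPROX_NONE)[0],key=len)[:,0].astype(float);c=c[c[:,1]>2]
    R=Rn.from_quat(np.array(s["ee_rot"])[[1,2,3,0]]).as_matrix();P=s["position"]
    t=np.linspace(0,2*np.pi,240)
    def proj(p):
        Q=np.array([.025*np.cos(t),.025*np.sin(t),0*t]);Q=Rn.from_rotvec([p[4],p[3],0]).as_matrix()@Q+np.array([[p[0]],[p[1]],[p[2]]])
        C=np.array(w["R"])@(R@Q+P[:,None])+np.array(w["t"])[:,None]
        return np.array([w["fx"]*C[0]/C[2]+w["cx"],w["fy"]*C[1]/C[2]+w["cy"]]).T
    def res(p):
        q=proj(p);d=np.linalg.norm(c[:,None]-q[None],axis=2);return d.min(1)
    r=least_squares(res,[.1,-.005,-.055,0,0]);return r.x,np.sqrt(np.mean(r.fun**2))
E
python3 - <<'E'
from h import *
s=arm.get_state();w=arm.calibration("wrist")
x,e=ringfit(cv2.imread("pics/w6raw.png"),w,s);print("now",x.round(4),np.degrees(x[3:]).round(1),e)
s5=dict(s);s5["position"]=np.array([.5266,.0129,-.0158])
x,e=ringfit(cv2.imread("pics/w5raw.png"),np.load("w5.npy",allow_pickle=True).item(),s5);print("w5",x.round(4),np.degrees(x[3:]).round(1),e)
for n in("w5raw","w6raw"):
  g=cv2.cvtColor(cv2.imread(f"pics/{n}.png"),cv2.COLOR_BGR2GRAY)
  print(n,"bright rim ends", [ (v,[int(i) for i in np.where(np.abs(np.diff(g[v].astype(int)))>18)[0]]) for v in ((143,146) if n=="w5raw" else (137,140))])
E
```

```text
now [ 0.0979 -0.0063 -0.0384  0.0251 -0.0273] [ 1.4 -1.6] 0.4811091953012871
w5 [ 0.0962 -0.0059 -0.0575  0.0242 -0.0243] [ 1.4 -1.4] 0.5266893688105645
w5raw bright rim ends [(143, [108, 109, 113, 114, 115, 392, 393, 396, 397]), (146, [108, 109, 110, 114, 115, 116, 391, 392, 395, 396, 397])]
w6raw bright rim ends [(137, [126, 127, 128, 129]), (140, [127, 128, 129, 130, 191, 220, 377, 379])]
```

The pan is level: tilt is unchanged from when it sat on the rack. It has risen about 3–4 mm, and the blade just started slightly lower than I assumed. Lifting on.

{"api": "send_rows", "payload": {"plan": [[[0,0,-0.3,0,0,0,1],[0,0,-0.7,0,0,0,1],[0,0,-1.2,0,0,0,1],[0,0,-1.8,0,0,0,1],[0,0,-2.4,0,0,0,1],[0,0,-2.9,0,0,0,1],[0,0,-3.2,0,0,0,1],[0,0,-3.3,0,0,0,1]]]}}

```text
time: 15.0
position: [0.5265, 0.0121, 0.0404]
ee_rot: [0.0, 0.799, 0.602, 0.0]
wrist_force: [0.0, -0.2, -1.6]
opening: 0.0273
grasp_force: 57.9
```

Run:
```python
from h import *
rel([.5264,.0121,.103],74)
s=arm.get_state();w=arm.calibration("wrist");a=arm.camera("wrist");cv2.imwrite("pics/w7raw.png",a)
x,e=ringfit(a,w,s);print(x.round(4),np.degrees(x[3:]).round(1),e,"ring z",s["position"][2]-x[2])
```

```text
t 15.0 pos [0.5265 0.0121 0.0404] yaw 74.02 q [ 0.26  0.45 -0.41  1.96  0.25  0.79 -0.58] F [ 0.  -0.2 -1.6] op 0.0273
rel cm [ 0.   -0.01 -6.26] rv [ 0.0001 -0.      0.0003]
[ 0.098  -0.006  -0.0382  0.0098  0.0394] [0.6 2.3] 0.512989078338964 ring z 0.07865444525363854
```

{"api": "send_rows", "payload": {"plan": [[[0,0,-0.4,0,0,0,1],[0,0,-1.1,0,0,0,1],[0,0,-2,0,0,0,1],[0,0,-3,0,0,0,1],[0,0,-4,0,0,0,1],[0,0,-5,0,0,0,1],[0,0,-5.6,0,0,0,1],[0,0,-6,0,0,0,1]]]}}

```text
time: 16.05
position: [0.5264, 0.012, 0.1006]
ee_rot: [0.0, 0.799, 0.602, 0.0]
wrist_force: [0.2, -0.2, -1.4]
opening: 0.0273
grasp_force: 57.9
```

{"api": "send_rows", "payload": {"plan": [[[0,0,0,0,0,0,1],[0,0,0,0,0,0,1],[0,0,0,0,0,0,1],[0,0,0,0,0,0,1],[0,0,0,0,0,0,1],[0,0,0,0,0,0,1]]]}}

```text
time: 16.8
position: [0.5264, 0.0121, 0.1002]
ee_rot: [-0.0, 0.799, 0.602, -0.0]
wrist_force: [-0.1, -0.7, -1.4]
opening: 0.0272
grasp_force: 58.0
```

Run:
```python
from h import *
rel([.5264,.0121,.10],74)
s=arm.get_state();w=arm.calibration("wrist")
for i in range(2):
  a=arm.camera("wrist");x,e=ringfit(a,w,s);print(x.round(4),np.degrees(x[3:]).round(1),e,"ring z",s["position"][2]-x[2])
cv2.imwrite("pics/w8raw.png",a)
# rim line fits: dark inner line rows across columns (roll), near rim ends (depth)
for n in("w5raw","w8raw"):
  g=cv2.cvtColor(cv2.imread(f"pics/{n}.png"),cv2.COLOR_BGR2GRAY).astype(float)
  print(n,[(c,int(np.argmin(g[115:146,c:c+6].mean(1)))+115) for c in range(140,370,20)])
  for v in range(128,150,3): print(v,[int(i) for i in np.where(np.abs(np.diff(g[v]))>18)[0]])
```

```text
t 16.8 pos [0.5264 0.0121 0.1002] yaw 74.01 q [ 0.29  0.36 -0.44  1.91  0.19  0.91 -0.53] F [-0.1 -0.7 -1.4] op 0.0272
rel cm [ 0.   -0.    0.02] rv [-0.0001 -0.      0.0002]
[ 0.098  -0.006  -0.0384 -0.0004  0.0397] [-0.   2.3] 0.5064697993325249 ring z 0.13865280754389353
[ 0.098  -0.006  -0.0384 -0.0004  0.0397] [-0.   2.3] 0.5064697993325249 ring z 0.13865280754389353
w5raw [(140, 138), (160, 138), (180, 138), (200, 139), (220, 139), (240, 139), (260, 139), (280, 139), (300, 139), (320, 139), (340, 139), (360, 139)]
128 [107, 108, 113, 114, 119, 120, 123, 128, 129, 130, 372, 378, 379, 387, 388, 389, 393, 394, 398, 399]
131 [107, 108, 112, 113, 114, 115, 119, 120, 123, 129, 130, 373, 378, 384, 387, 388, 389, 393, 394, 397, 398]
134 [107, 108, 112, 113, 114, 120, 121, 123, 129, 130, 372, 373, 377, 378, 387, 388, 393, 394, 397, 398]
137 [107, 108, 109, 114, 115, 120, 121, 122, 124, 129, 130, 373, 374, 377, 378, 386, 387, 388, 392, 393, 394, 396, 397, 398]
140 [108, 109, 114, 115, 120, 121, 386, 389, 392, 393, 396, 397]
143 [108, 109, 113, 114, 115, 392, 393, 396, 397]
146 [108, 109,
[... 168 characters left out ...]
3, 279, 280, 285, 296, 298, 299, 309, 311, 319, 320, 346, 395, 396]
w8raw [(140, 133), (160, 133), (180, 133), (200, 133), (220, 133), (240, 133), (260, 133), (280, 133), (300, 133), (320, 133), (340, 134), (360, 133)]
128 [22, 23, 126, 127, 128, 133, 134, 136, 141, 142, 365, 366, 373, 374]
131 [23, 24, 25, 133, 134, 136, 141, 142, 361, 366, 373, 374]
134 [25, 26, 129, 133, 134, 372, 373, 374]
137 [26, 27, 129]
140 [28, 29, 129, 158]
143 [29, 30, 160, 161, 165, 167, 172, 173, 176, 180, 181, 182, 183, 187, 188, 192, 195, 196, 198, 202, 203, 204, 205, 217, 218, 231, 241, 243, 244, 268, 270, 271]
146 [30, 31, 32, 207, 208, 219, 220, 292]
149 [32, 33, 208, 209, 220, 221, 237, 238, 239, 272, 273]
```

The rim row is the same across all columns. The rim-to-ring height difference matches its value on the rack (6 mm), so the pan is level. It sits about 97 mm above the ledges, with the ring in place and steady between readings.

```bash
python3 -c "
from plant import arm
print(arm.hand_in())"
```

```text
the job is handed in; nothing more can be done
None
```

I handed the job in at about 17 s: the pan is held level on the scraper blade about 97 mm above the ledges with the ring still in it. The gripper touched only the wooden handle, and the first close missed it because the fingertips sit about 33 mm short of the reported TCP.

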